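# Unscrew the knurled clamp wheel two turns and index the timber to the stop

## Task

The brown timber in the plywood fixture is held down by a strap clamp. With a fingertip rolled along its knurled rim, turn the big clamp wheel exactly two full turns anticlockwise seen from above, so that the raised bar on its top points over the strap at the timber again; only then push the loosened timber along its lane with a fingertip until it butts against the dark end stop. Use only the fingers, lift or carry nothing, and leave the other things on the bench and on the fixture where they are.

Things in the scene. Friction and masses are not known exactly. Their poses are not given: they have to be found in the camera images.
- fixture: Plywood board fixed to the bench, 245 (x) by 300 (y) mm, 10 mm thick; origin on the bench top, z up; it spans x -110 to +135, y -150 to +150 mm in its own frame. Along its y runs a lane 65 mm wide, centred at x = -50 mm, between wooden rails 12 mm wide rising to z = 20 mm; closed at -y by the stop, open at +y. A stud at x = +50, y = 0 carries the strap and, over it, the clamp wheel.
- wheel_mid (a point): Centre of the clamp wheel, on its vertical axis (the stud), half-way up its rim (z about 69 mm at the start). Aluminium, 97 mm over the 24 round upright ribs of its rim (6 mm wide, 3 mm proud of the 91 mm disc), rim 20 mm high, low hub 2 mm higher; too wide to grasp. Nothing else on the fixture reaches above its underside (59 mm).
- wheel_mark (a point): Outer part of the raised dark bar (24 x 6 mm, 2.5 mm proud) on the wheel's top, 38 mm from the axis. At the start, and after each full turn, it points along the strap to the toe and the timber (the fixture's -x).
- wheel (a joint): Angle of the clamp wheel, rad: 0 = tight (every start), growing anticlockwise seen from above; two full turns = 12.57; mechanical stop at three. It turns stiffly (0.04 N m) and stays where it is left. Wheel and strap rise together 3 mm a turn, so the toe stands about 6 mm off the timber after two turns.
- strap_toe (a point): Top of the strap's end (the toe) that presses on the timber. Steel strap 34 mm wide, 12 mm thick, along the fixture's x over y = 0, from x = -74 mm (here) to x = +102 mm (over a steel heel block). Top at z = 57 mm, 63 mm after two turns.
- work_mid (a point): Centre (half-way up) of the brown sawn timber, 153 mm along the lane (the fixture's y), 59 mm wide, 35 mm high, about 0.15 kg; it lies loose on the board in the lane under the strap's toe, its top at z = 45 mm. Its +y end face is free to push, from the open end of the lane towards the stop.
- stop_face (a point): Mid-lane point on the inner face of the dark wooden end stop (65 mm wide, its top at z = 34 mm), at the fixture's x = -50, y = -116.5, z = 27.5 mm. The timber butts when its centre is 76.5 mm from here along the lane.
- sanding_block: Bystander: cork sanding block 67x111x36 mm lying on the board beside the strap's heel, on the -y side, partly under the wheel; origin at the centre of its underside.
- pencil: Bystander: yellow flat pencil, 120 mm long, lying on the board on the +y side; origin under its centre.
- pale_block: Bystander: pale timber block 61x102x60 mm on the bench to the right; origin under its centre.
- wax_tin: Bystander: low tin, 70 mm across, 50 mm high, on the right; origin under its centre.
- tape_roll: Bystander: roll of masking tape 109 mm across, 24 mm high, lying at the left; origin under its centre.
- try_square: Bystander: try square 192x141x19 mm lying at the left; origin under its centre.
- work: The same brown timber as work_mid; origin at the centre of its underside.
Mind the look-alikes: they are no part of the job. What is shaped like the work but blue is not meant.

How it is judged:
On the way, in this order (a step that is already met when the one before it is completed fails the run):
1. the wheel has been turned two full turns anticlockwise (within an eighth of a turn), the timber still in place (value of joint wheel between 11.781 and 13.352 rad and distance of work_mid from where it was at the start of the episode below 0.02 m), for 0.2 s.
2. the timber butts against the end stop (gap under 4.5 mm) (y of work_mid in the frame of fixture between -0.046 and -0.0355 m and x of work_mid in the frame of fixture between -0.06 and -0.04 m and height (world z) of work_mid below 0.035 m), for 0.2 s.
At the end, for the whole second after the job is handed in: The wheel stands at two full turns within an eighth of a turn (0.785 rad) and still; the timber lies flat and at rest in its lane with a gap of less than 4.5 mm to the stop (all of step 2 and value of joint wheel between 11.781 and 13.352 rad and angle between work_mid's own z axis and vertical below 0.1 rad and linear speed of work below 0.02 m/s and velocity of joint wheel between -0.1 and 0.1 rad/s); the robot touches nothing.
It fails at once if the arm or the gripper's body, rather than the fingers, presses on the fixture, its wheel or the timber (contact force between the arm and fixture above 3 N or contact force between the arm and work above 3 N).
It fails at once if the timber is pushed (more than 20 mm) before the wheel has been loosened nearly two turns (distance of work_mid from where it was at the start of the episode above 0.02 m and value of joint wheel below 11.781 rad).
It fails at once if the timber is lifted (more than 12 mm) or tipped (height (world z) of work_mid above 0.0395 m or angle between work_mid's own z axis and vertical above 0.25 rad).
It fails at once if the wheel is turned more than a quarter turn past two turns (value of joint wheel above 14.137 rad).
It fails at once if another thing on the bench or fixture is moved more than 30 mm (distance of any of sanding_block, pencil, pale_block, wax_tin, tape_roll, try_square from where it was at the start of the episode above 0.03 m).
It also fails if it takes over 64 s, if anything falls off the work surface, if the arm or the gripper's body presses on something with over 40 N, if the wrist force passes 120 N, or if a joint passes its speed limit or range.

## Robot

A 7-joint arm with a two-finger parallel gripper is mounted at the origin on a cart in front of the work surface, level with it; the furniture and walls round the work are solid. World frame = base frame: x ahead of the robot, y to its left, z up, the work surface at z = 0. Lengths are in m, angles in rad, forces in N, time in s.
With the tool pointing down it reaches from about 0.4 to 0.85 m from the base axis. Payload 10.4 kg.
Tool frame: the origin (TCP) lies at the very end of the fingers, on their centre line; the grasp point (between the pads) lies 19 mm behind it (arm.grasp_offset is the z of the grasp point in the tool frame, in m); z points along the fingers, y is the line along which they close (so a half turn about z gives the same grasp; the last joint's range is limited). The gripper opens to 87 mm and grips with 3 to 60 N. Pads are 19 mm wide; open, the fingers measure 117 mm over their backs; the gripper's body (75 mm by 190 mm) begins 51 mm behind the grasp point.
Start: joints at [-1.334, 0.332, -0.065, 1.46, 0.022, 1.35, -0.088], TCP at [0.161, 0.604, 0.223] pointing down, gripper open.
Joint ranges: [-2.6, 2.6], [-0.5, 2.12], [-1.47, 1.34], [0.16, 2.42], [-1.27, 4.41], [0.06, 2.06], [-2.6, 2.6]. Speed limits (rad/s): [2.22, 2.22, 2.79, 2.79, 3.14, 3.14, 3.14].

## Interface

Orientations are given as a unit quaternion [w, x, y, z].
In Python, from bench import arm gives the robot as it stands. The module is installed in compiled form; this text tells all that it offers.
- The arm moves only by the tool apply_moves, never from a script. Its argument "deltas" is a list of rows, each a list of 2 entries, a list of its own where there are three numbers: the shift along the tool's x, y, z in mm, then the turn, a rotation vector about the tool's x, y, z in rad. A call has exactly 5 rows; each row shifts and turns the commanded pose from where the row before left it, along the tool's axes as they then stand; what a row does not reach is not made up. A row lasts 1/10 s, in which the tool goes at most 50 mm and 8.59 degrees, less where a joint would pass 70% of its speed; a pose out of reach is approached as far as the arm can. A call is refused whole if a number of a shift passes 50 or a number of a turn 0.15, either way. A call with a gripper value outside its range is refused whole. "claw" is the gripper command: -1 is fully open, 1 is shut, values between are in proportion, set as the call begins (left out, the last holds). The fingers move at their own pace and stop on an object; "force" is the grip in N (left out, the last holds). Time passes only in rows, so rows that do not move let the fingers close, or fill a call up. It gives the time, the measured TCP pose, the force, the opening and the grip force at its end, in the units of the state.
- arm.observe(): the state, without advancing time (a new reading comes with each control period).
- arm.camera(name): name is "scene" or "top" or "wrist"; returns a dict with "color" (400x640x3 uint8, blue, green, red), "K" (3x3 intrinsics, pixels), "origin" and "attitude" of the camera in the world. Camera axes: x right, y up, looking along -z (the intrinsics and any distortion apply to the point x, -y, -z); pixel columns grow to the right and rows downward; lengths in m; the calibration is good to about 2 mm. A picture is of the moment at which its call begins. There is no depth.
- arm.close_job(): hands the job in; it is judged then, once.
The state is a dict: "t": time; "joint_positions": joint angles; "joint_velocities": joint speeds; "joint_torque": joint torques, N m; "tcp_pos": TCP position; "orientation": TCP orientation; "force": force on the tool from outside, world axes, zero at the start; "torque": the same for the moment, N m; "finger_gap": finger opening in m; "grasp_force": force on a finger pad.
Only numpy, scipy, OpenCV 4.12 (cv2) and the standard library are available. Lean on these libraries where they do the work, as an engineer would, in place of code of your own. Each camera call takes 0.05 s, during which the arm holds its last target. There are 200 camera calls.

## Working session

There is one attempt and no reset: what is moved stays moved. The work goes in short steps, Python scripts to look and compute and a tool call to move; the robot and the scene stay as the last step left them, time stands still between calls to the robot, and variables do not carry over. Pictures are saved under pics/ and viewed, at most 10 in all, crops included, and the job is handed in when it is done.

Besides the shell and the picture viewer there is one more tool, called after ">>>" in YAML: its name, and indented under it one key for each argument. apply_moves: Moves the arm, as the interface text tells. Its arguments: {"type":"object","properties":{"deltas":{"type":"array"},"claw":{"type":"number"},"force":{"type":"number"}},"required":["deltas"]}

```bash
mkdir -p pics
cat > h.py <<'E'
import numpy as np, cv2
from scipy.spatial.transform import Rotation as R
from bench import arm
def cam(n):
    c=arm.camera(n); c['K']=np.array(c['K']); return c
def rot(c):
    a=np.array(c['attitude'],float)
    return a if a.shape==(3,3) else R.from_quat(a[[1,2,3,0]]).as_matrix()
def px2w(c,u,v,z):
    p=np.linalg.inv(c['K'])@[u,v,1]; d=rot(c)@[p[0],-p[1],-p[2]]
    o=np.array(c['origin']); return o+d*(z-o[2])/d[2]
def w2px(c,P):
    q=rot(c).T@(np.array(P)-c['origin']); q=c['K']@[q[0],-q[1],-q[2]]; return q[:2]/q[2]
E
python3 - <<'E'
from h import *
for n in('top','scene'):
    c=cam(n); cv2.imwrite(f'pics/{n}0.png',c['color']); print(n,c['origin'],c['attitude'],c['K'].tolist(),[k for k in c])
print(arm.observe())
E
```

```text
top [0.37159613 0.01773334 1.40323001] [-0.70576526 -0.027154    0.03029425  0.70727669] [[462.534003223558, 0.0, 313.399275361115], [0.0, 462.534003223558, 198.94466993231], [0.0, 0.0, 1.0]] ['color', 'K', 'origin', 'attitude']
scene [-0.4946685   1.31364506  0.95040282] [-0.28012572 -0.16139656  0.48969606  0.80973977] [[488.102298045341, 0.0, 312.6642360085513], [0.0, 488.102298045341, 201.93922576056224], [0.0, 0.0, 1.0]] ['color', 'K', 'origin', 'attitude']
{'t': 0.1, 'joint_positions': array([-1.3336285 ,  0.33277409, -0.06469083,  1.4607858 ,  0.0216042 ,
        1.34987025, -0.08849407]), 'joint_velocities': array([ 7.00815644e-04, -2.15417433e-03,  9.15052538e-05, -1.73325472e-03,
        4.13747164e-04, -7.67792240e-04, -7.90639286e-04]), 'joint_torque': array([ 3.31247165e-04, -6.24541211e+01,  2.38679163e-02, -3.90721929e+01,
       -6.14450150e-02,  3.63730802e-02,  3.45541298e-05]), 'tcp_pos': array([0.16046469, 0.60373646, 0.22188922]), 'orientation': array([-4.63497910e-05,  1.29511137e-01,  9.91577803e-01, -5.69155894e-04]), 'force': array([ 0.0154048 ,  0.77301853, -0.51653891]), 'torque': array([ 0.02953441, -0.05510734,  0.04574838]), 'grasp_force': 0.0, 'finger_gap': 0.08712700070853525}
```

View pics/top0.png

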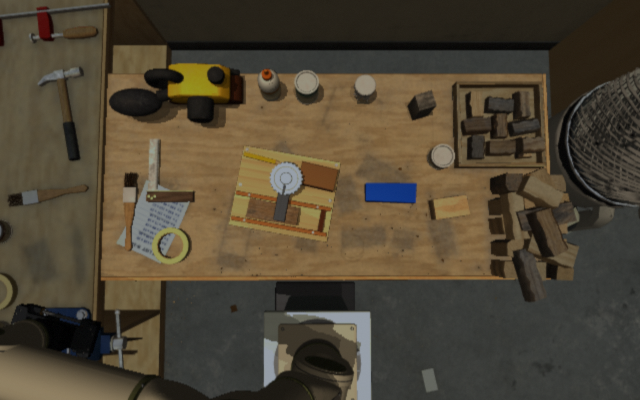

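View pics/scene0.png

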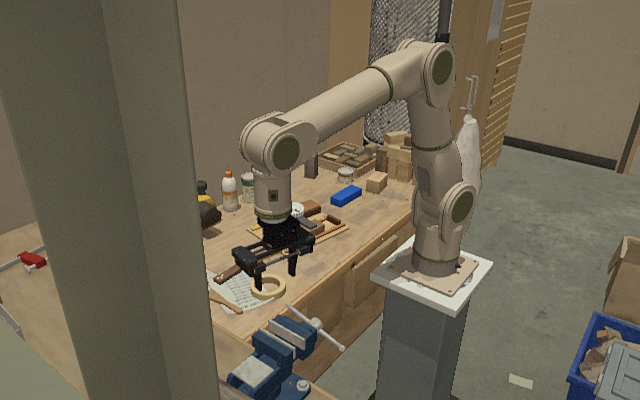

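The top view shows the fixture at about (285,195), with the wheel at (286,179), the brown timber at (272,208) and the dark stop at about (322,220). The blue look-alike is at (390,193). I'll enlarge the fixture to confirm this.

Run:
```python
from h import *
im=cv2.imread('pics/top0.png')[140:245,225:350]
cv2.imwrite('pics/crop0.png',cv2.resize(im,None,fx=5.5,fy=5.5,interpolation=cv2.INTER_CUBIC))
```

```text
(no output)
```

View pics/crop0.png

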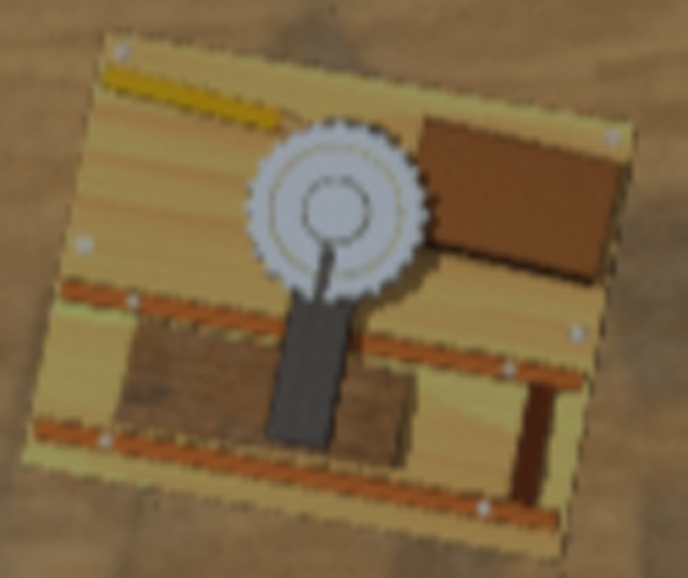

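The crop confirms the scene. The brown timber in the lane spans crop (115–415, 320–465), the dark stop is at (532,445), the wheel is centred at (337,210) and its bar points down the strap. The blue block is outside the fixture. Next I'll fit the fixture pose.

```bash
cat >> h.py <<'E'
class T: pass
def full(u,v): return 225+u/5.5-.4,140+v/5.5-.4
E
python3 - <<'E'
from h import *
c=cam('top')
px=[(105,33),(635,122),(22,462),(562,558)]
W=np.array([px2w(c,*full(*p),.01)[:2] for p in px])
F=np.array([[.135,.15],[.135,-.15],[-.11,.15],[-.11,-.15]])
fm,wm=F.mean(0),W.mean(0); A=F-fm;B=W-wm
th=np.arctan2((A[:,0]*B[:,1]-A[:,1]*B[:,0]).sum(),(A*B).sum())
Rm=np.array([[np.cos(th),-np.sin(th)],[np.sin(th),np.cos(th)]]); t=wm-Rm@fm
print('th',th,'t',t,'res mm',(W-F@Rm.T-t).round(4).tolist())
inv=lambda p:(Rm.T@(p-t))
print('wheel meas',px2w(c,*full(337,210),.08), 'pred',Rm@[.05,0]+t)
for n,p,z in [('timber+y rail side',(135,320),.045),('timber+y near',(115,425),.045),('tim -y',(415,375),.045),('tim -y n',(400,467),.045),('toe',(270,440),.057),('toe2',(328,450),.057),('stop',(527,385),.034),('mark',(322,285),.082),('pencil tip',(285,125),.015),('pencil R',(105,75),.015),('sb',(425,118),.046),('sb',(590,280),.046),('sb',(428,245),.046)]:
    w=px2w(c,*full(*p),z); print(n,w.round(4),inv(w[:2]).round(4))
E
```

```text
th -0.17425801769145075 t [0.49179561 0.10009204] res mm [[-0.0021, -0.0009], [-0.0004, 0.0011], [0.0017, -0.0003], [0.0008, 0.0001]]
wheel meas [0.54067506 0.09087106 0.08      ] pred [0.54103838 0.09142317]
timber+y rail side [0.486  0.2008 0.045 ] [-0.0231  0.0982]
timber+y near [0.4298 0.211  0.045 ] [-0.0803  0.0984]
tim -y [0.4562 0.0509 0.045 ] [-0.0265 -0.0546]
tim -y n [0.4071 0.0589 0.045 ] [-0.0763 -0.0553]
toe [0.4212 0.1273 0.057 ] [-0.0743  0.0145]
toe2 [0.4158 0.0966 0.057 ] [-0.0742 -0.0166]
stop [ 0.4514 -0.0092  0.034 ] [-0.0209 -0.1147]
mark [0.501  0.0985 0.082 ] [0.0094 0.    ]
pencil tip [0.5962 0.1232 0.015 ] [0.0988 0.0409]
pencil R [0.6242 0.2226 0.015 ] [0.1092 0.1436]
sb [0.5949 0.0455 0.046 ] [ 0.111  -0.0359]
sb [ 0.507 -0.043  0.046] [ 0.0398 -0.1383]
sb [0.526  0.0439 0.046 ] [ 0.0435 -0.0494]
```

The fixture pose is good to about 1 mm (θ=-0.174, origin (0.492,0.100)). I'll align the tool with the fixture so that tool x is its -x and tool y its +y. Then I'll close the fingers and go above the wheel's +y side.

>>> apply_moves:
  deltas:
    - [[0, 0, 0], [0, 0, -0.085]]
    - [[-30, -24, 5], [0, 0, 0]]
    - [[-34, -26, 7], [0, 0, 0]]
    - [[-34, -26, 7], [0, 0, 0]]
    - [[-34, -26, 7], [0, 0, 0]]
  claw: 1
  force: 20

```text
t: 0.65
tcp_pos: [0.2737, 0.4791, 0.1961]
orientation: [-0.0, 0.087, 0.996, -0.0]
force: [0.2, 0.0, -0.6]
finger_gap: 0.0549
grasp_force: 0.0
```

>>> apply_moves:
  deltas:
    - [[-34, -26, 7], [0, 0, 0]]
    - [[-34, -26, 7], [0, 0, 0]]
    - [[-34, -26, 7], [0, 0, 0]]
    - [[-34, -26, 7], [0, 0, 0]]
    - [[-34, -26, 7], [0, 0, 0]]

```text
t: 1.15
tcp_pos: [0.4184, 0.3215, 0.1613]
orientation: [-0.0, 0.087, 0.996, 0.0]
force: [0.4, 1.0, 0.6]
finger_gap: 0.0152
grasp_force: 0.0
```

>>> apply_moves:
  deltas:
    - [[-34, -26, 7], [0, 0, 0]]
    - [[-34, -26, 7], [0, 0, 0]]
    - [[-34, -26, 7], [0, 0, 0]]
    - [[-34, -26, 7], [0, 0, 0]]
    - [[0, 0, 0], [0, 0, 0]]

```text
t: 1.65
tcp_pos: [0.5364, 0.1904, 0.1325]
orientation: [0.0, 0.091, 0.996, -0.002]
force: [-0.6, -0.1, 0.0]
finger_gap: 0.0005
grasp_force: 0.0
```

```bash
cat >> h.py <<'E'
th=-0.1743; t0=np.array([.4918,.1001]); Rm=np.array([[np.cos(th),-np.sin(th)],[np.sin(th),np.cos(th)]])
def fix(p): return np.r_[Rm.T@(np.array(p)[:2]-t0),p[2]]
def state():
    s=arm.observe(); f=s['force']
    q=s['orientation']; M=R.from_quat(q[[1,2,3,0]]).as_matrix()
    print('t',round(s['t'],2),'fix mm',(fix(s['tcp_pos'])*1e3).round(1),'Ffix',np.r_[Rm.T@f[:2],f[2]].round(1),'toolx in fix',(Rm.T@M[:2,0]).round(4),'z',M[:,2].round(3),'gap',round(s['finger_gap'],4))
E
python3 - <<'E'
from h import *
state(); print(arm.observe()['joint_positions'].round(2))
c=cam('wrist'); cv2.imwrite('pics/w1.png',c['color'])
E
```

```text
t 1.65 fix mm [ 28.2  96.7 132.5] Ffix [-0.6 -0.2  0. ] toolx in fix [-1.      0.0088] z [ 0.    -0.003 -1.   ] gap 0.0005
[-0.66  0.28  0.28  1.74 -0.08  1.14  1.03]
```

View pics/w1.png

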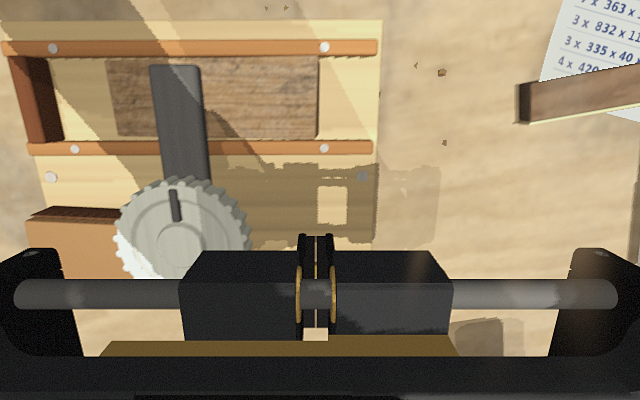

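The wrist view shows the wheel at (180,230), the bar at (174,205) pointing along the strap, and the closed fingertips at (316,240). Next I'll lower beside the +y rim and work out the rim-rolling path.

>>> apply_moves:
  deltas:
    - [[-15, -10, 0], [0, 0, 0]]
    - [[-15, -10, 15], [0, 0, 0]]
    - [[0, 0, 24], [0, 0, 0]]
    - [[0, 0, 24], [0, 0, 0]]
    - [[0, 0, 0], [0, 0, 0]]

```text
t: 2.2
tcp_pos: [0.5568, 0.1726, 0.0675]
orientation: [-0.003, 0.087, 0.996, -0.001]
force: [-0.5, 0.2, 0.8]
finger_gap: 0.0005
grasp_force: 0.0
```

```bash
cat >> h.py <<'E'
def path(s,Rr,a=9.5,b=15.):
    # rounded-rect (half a in x, b in y, radius Rr) CCW from start of +y flat (x=+a); returns xy mm rel. wheel centre
    segs=[2*a,Rr*np.pi/2,2*b,Rr*np.pi/2]*2
    s=s%sum(segs[:8])
    cor=[(a,b),(-a,b),(-a,-b),(a,-b)]
    ang=np.pi/2
    for i,L in enumerate(segs):
        k=i//2
        if s<=L:
            if i%2==0: c=np.array(cor[k])+np.array([np.cos(ang),np.sin(ang)])*Rr+s*np.array([-np.sin(ang),np.cos(ang)])
            else: x=ang+s/Rr; c=np.array(cor[(k+1)%4])+Rr*np.array([np.cos(x),np.sin(x)])
            return c
        s-=L
        if i%2==1: ang+=np.pi/2
def rows(s0,n,ds,Rr,cmd,toolx):
    # cmd: current commanded fixture mm xy; prints tool rows
    p=np.array(cmd[:2],float); out=[]
    X=np.array(toolx); Y=np.array([X[1],-X[0]])
    for i in range(1,n+1):
        q=path(s0+i*ds,Rr)+[50,0]; d=q-p; r=np.round([d@X,d@Y],0); out.append(r.astype(int).tolist()); p=p+r[0]*X+r[1]*Y
    for i in range(0,n,5): print(out[i:i+5])
    print('end',p,'s',s0+n*ds)
E
python3 - <<'E'
from h import *
state()
E
```

```text
t 2.2 fix mm [51.5 82.6 67.5] Ffix [-0.5  0.1  0.8] toolx in fix [-1.    -0.001] z [-0.005 -0.002 -1.   ] gap 0.0005
```

>>> apply_moves:
  deltas:
    - [[0, 0, 0], [0, 0, 0]]
    - [[-4, -6, 0], [0, 0, 0]]
    - [[-4, -6, 0], [0, 0, 0]]
    - [[0, -4, 0], [0, 0, 0]]
    - [[0, 0, 0], [0, 0, 0]]

```text
t: 2.7
tcp_pos: [0.565, 0.1538, 0.071]
orientation: [0.0, 0.088, 0.996, 0.0]
force: [-0.7, 0.7, 0.5]
finger_gap: 0.0003
grasp_force: 0.0
```

Run:
```python
from h import *
state()
```

```text
t 2.7 fix mm [62.7 65.6 71. ] Ffix [-0.8  0.6  0.5] toolx in fix [-1.      0.0021] z [ 0.001  0.    -1.   ] gap 0.0003
```

Run:
```python
from h import *
rows(-8,10,11,46.5,[62.7,65.6],[-1,0])
```

```text
[[6, -4], [11, 0], [11, 0], [11, -3], [10, -5]]
[[8, -8], [6, -8], [4, -11], [2, -11], [0, -11]]
end [-6.3  4.6] s 102
```

>>> apply_moves:
  deltas:
    - [[6, -4, 3], [0, 0, 0]]
    - [[11, 0, 0], [0, 0, 0]]
    - [[11, 0, 0], [0, 0, 0]]
    - [[11, -3, 0], [0, 0, 0]]
    - [[10, -5, 0], [0, 0, 0]]

```text
t: 3.2
tcp_pos: [0.5129, 0.1522, 0.0676]
orientation: [-0.0, 0.087, 0.996, 0.0]
force: [0.1, -1.3, 0.3]
finger_gap: 0.0003
grasp_force: 0.0
```

>>> apply_moves:
  deltas:
    - [[8, -8, 0], [0, 0, 0]]
    - [[6, -8, 0], [0, 0, 0]]
    - [[4, -11, 0], [0, 0, 0]]
    - [[2, -11, 0], [0, 0, 0]]
    - [[0, 0, 0], [0, 0, 0]]

```text
t: 3.7
tcp_pos: [0.4877, 0.1157, 0.0676]
orientation: [-0.0, 0.088, 0.996, -0.0]
force: [0.1, -0.5, 0.6]
finger_gap: 0.0003
grasp_force: 0.0
```

Run:
```python
from h import *
state()
w=cam('wrist'); c=cam('top')
im=cv2.resize(w['color'],(480,300))
u,v=[int(x) for x in w2px(c,np.r_[Rm@[.05,0]+t0,.08])]
cr=cv2.resize(c['color'][v-20:v+20,u-20:u+20],(300,300),interpolation=cv2.INTER_CUBIC)
cv2.imwrite('pics/w2.png',np.hstack([im,cr]))
```

```text
t 3.7 fix mm [-6.8 14.7 67.6] Ffix [ 0.2 -0.5  0.6] toolx in fix [-1.      0.0029] z [-0. -0. -1.] gap 0.0003
```

View pics/w2.png

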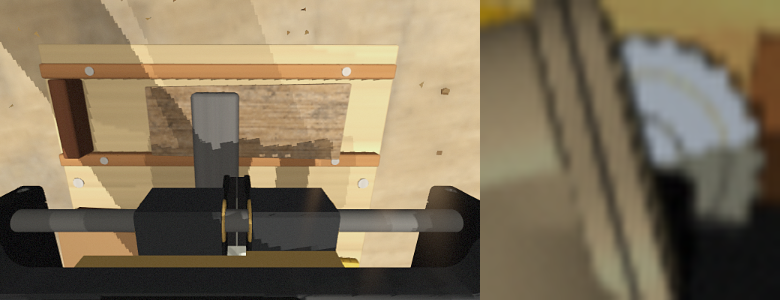

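>>> apply_moves:
  deltas:
    - [[-1, 0, 0], [0, 0, 0]]
    - [[-1, 0, 0], [0, 0, 0]]
    - [[-1, 0, 0], [0, 0, 0]]
    - [[0, 0, 0], [0, 0, 0]]
    - [[0, 0, 0], [0, 0, 0]]

```text
t: 4.3
tcp_pos: [0.4899, 0.1181, 0.0673]
orientation: [-0.001, 0.087, 0.996, 0.0]
force: [-5.8, 1.8, 3.7]
finger_gap: 0.0004
grasp_force: 3.4
```

Run:
```python
from h import *
state()
```

```text
t 4.3 fix mm [-5.  17.4 67.3] Ffix [-6.   0.8  3.7] toolx in fix [-1.e+00 -6.e-04] z [-0.002  0.    -1.   ] gap 0.0004
```

Contact is felt at TCP x≈-5.5 with about 5 N/mm. I'll continue around with about 2 mm more press.

Run:
```python
from h import *
rows(88,15,13,44,[-3.5,15.6],[-1,0])
```

```text
[[0, -13], [0, -13], [-1, -13], [-4, -13], [-8, -10]]
[[-11, -8], [-12, -4], [-13, -1], [-13, 0], [-13, 2]]
[[-11, 5], [-10, 9], [-7, 11], [-4, 12], [0, 13]]
end [103.5  -7.4] s 283
```

>>> apply_moves:
  deltas:
    - [[0, -13, 0], [0, 0, 0]]
    - [[0, -13, 0], [0, 0, 0]]
    - [[-1, -13, 0], [0, 0, 0]]
    - [[-4, -13, 0], [0, 0, 0]]
    - [[-8, -10, 0], [0, 0, 0]]

```text
t: 4.8
tcp_pos: [0.4931, 0.0533, 0.0675]
orientation: [-0.0, 0.087, 0.996, 0.0]
force: [-1.1, 1.2, 0.4]
finger_gap: 0.0005
grasp_force: 0.7
```

>>> apply_moves:
  deltas:
    - [[-11, -8, 0], [0, 0, 0]]
    - [[-12, -4, 0], [0, 0, 0]]
    - [[-13, -1, 0], [0, 0, 0]]
    - [[-13, 0, 0], [0, 0, 0]]
    - [[-13, 2, 0], [0, 0, 0]]

```text
t: 5.3
tcp_pos: [0.5536, 0.0313, 0.0675]
orientation: [0.0, 0.088, 0.996, -0.0]
force: [-2.0, -1.2, 1.3]
finger_gap: 0.0005
grasp_force: 0.7
```

>>> apply_moves:
  deltas:
    - [[-11, 5, 0], [0, 0, 0]]
    - [[-10, 9, 0], [0, 0, 0]]
    - [[-7, 11, 0], [0, 0, 0]]
    - [[-4, 12, 0], [0, 0, 0]]
    - [[0, 0, 0], [0, 0, 0]]

```text
t: 5.8
tcp_pos: [0.5941, 0.0632, 0.0683]
orientation: [0.003, 0.087, 0.996, -0.0]
force: [2.9, -2.2, 0.4]
finger_gap: 0.0006
grasp_force: 1.4
```

```bash
cat >> h.py <<'E'
def rect(c,z=.08,h=.055,n=300):
    # rectify the wheel-top plane: rows down = fixture -x, columns right = fixture -y
    g=np.linspace(-h,h,5)
    src=[];dst=[]
    for a in (-h,h):
        for b in (-h,h):
            src.append(w2px(c,np.r_[Rm@[.05+a,b]+t0,z])); dst.append([(h-b)/(2*h)*n,(h-a)/(2*h)*n])
    H,_=cv2.findHomography(np.array(src),np.array(dst)); return cv2.warpPerspective(c['color'],H,(n,n))
E
python3 - <<'E'
from h import *
state()
w=cam('wrist'); c=cam('top')
cv2.imwrite('pics/w3.png',np.hstack([rect(w,.085),rect(c,.085)]))
E
```

```text
t 5.8 fix mm [107.1 -18.6  68.3] Ffix [ 3.2 -1.7  0.4] toolx in fix [-1. -0.] z [ 0.006 -0.001 -1.   ] gap 0.0006
```

View pics/w3.png

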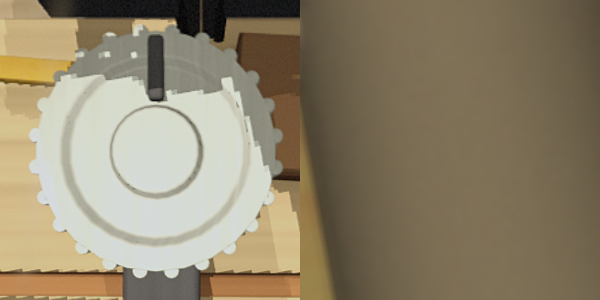

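The bar now points to fixture +x, so the wheel is at about π (half a turn anticlockwise). I'll roll one more full orbit.

Run:
```python
from h import *
rows(270,30,12.5,44,[103.5,-20.4],[-1,0])
```

```text
[[0, 13], [0, 12], [0, 13], [2, 12], [6, 11]]
[[9, 9], [10, 6], [13, 3], [12, 0], [13, 0]]
[[12, -2], [11, -5], [9, -9], [7, -10], [3, -13]]
[[0, -12], [0, -13], [0, -12], [-3, -12], [-5, -11]]
[[-9, -9], [-11, -6], [-12, -3], [-12, -1], [-13, 0]]
[[-12, 3], [-11, 5], [-9, 9], [-7, 11], [-3, 12]]
end [103.5 -19.4] s 645.0
```

>>> apply_moves:
  deltas:
    - [[0, 13, 0], [0, 0, 0]]
    - [[0, 12, 0], [0, 0, 0]]
    - [[0, 13, 0], [0, 0, 0]]
    - [[2, 12, 0], [0, 0, 0]]
    - [[6, 11, 0], [0, 0, 0]]

```text
t: 6.4
tcp_pos: [0.5929, 0.1252, 0.0673]
orientation: [-0.0, 0.087, 0.996, -0.0]
force: [0.5, -0.2, 0.6]
finger_gap: 0.0005
grasp_force: 0.1
```

>>> apply_moves:
  deltas:
    - [[9, 9, 0], [0, 0, 0]]
    - [[10, 6, 0], [0, 0, 0]]
    - [[13, 3, 0], [0, 0, 0]]
    - [[12, 0, 0], [0, 0, 0]]
    - [[13, 0, 0], [0, 0, 0]]

```text
t: 6.9
tcp_pos: [0.5384, 0.1521, 0.0676]
orientation: [-0.0, 0.087, 0.996, -0.0]
force: [-1.0, -0.5, -0.7]
finger_gap: 0.0005
grasp_force: 0.0
```

>>> apply_moves:
  deltas:
    - [[12, -2, 0], [0, 0, 0]]
    - [[11, -5, 0], [0, 0, 0]]
    - [[9, -9, 0], [0, 0, 0]]
    - [[7, -10, 0], [0, 0, 0]]
    - [[3, -13, 0], [0, 0, 0]]

```text
t: 7.4
tcp_pos: [0.4904, 0.1208, 0.0676]
orientation: [-0.0, 0.087, 0.996, 0.0]
force: [-0.9, 3.0, 0.2]
finger_gap: 0.0001
grasp_force: 1.2
```

>>> apply_moves:
  deltas:
    - [[0, -12, 0], [0, 0, 0]]
    - [[0, -13, 0], [0, 0, 0]]
    - [[0, -12, 0], [0, 0, 0]]
    - [[-3, -12, 0], [0, 0, 0]]
    - [[-5, -11, 0], [0, 0, 0]]

```text
t: 7.9
tcp_pos: [0.4887, 0.0595, 0.0675]
orientation: [-0.0, 0.088, 0.996, 0.0]
force: [-0.2, 0.6, 0.3]
finger_gap: 0.0006
grasp_force: 0.6
```

>>> apply_moves:
  deltas:
    - [[-9, -9, 0], [0, 0, 0]]
    - [[-11, -6, 0], [0, 0, 0]]
    - [[-12, -3, 0], [0, 0, 0]]
    - [[-12, -1, 0], [0, 0, 0]]
    - [[-13, 0, 0], [0, 0, 0]]

```text
t: 8.4
tcp_pos: [0.5432, 0.0315, 0.0674]
orientation: [0.0, 0.087, 0.996, -0.0]
force: [-1.1, -1.4, 0.7]
finger_gap: 0.0007
grasp_force: 0.6
```

>>> apply_moves:
  deltas:
    - [[-12, 3, 0], [0, 0, 0]]
    - [[-11, 5, 0], [0, 0, 0]]
    - [[-9, 9, 0], [0, 0, 0]]
    - [[-7, 11, 0], [0, 0, 0]]
    - [[-3, 12, 0], [0, 0, 0]]

```text
t: 8.9
tcp_pos: [0.594, 0.0623, 0.0681]
orientation: [0.003, 0.088, 0.996, -0.001]
force: [8.3, -5.6, -2.1]
finger_gap: 0.0004
grasp_force: 3.8
```

```bash
cat >> h.py <<'E'
def bar(c,z=.087,name=None):
    im=rect(c,z); g=im.max(2).astype(float); n=300; k=n/110
    a=np.radians(np.arange(0,360,2)); prof=[]
    for x in a: # x = wheel angle; bar direction = pi + x in fixture
        d=np.pi+x; r=np.arange(28,45)
        fx,fy=r*np.cos(d),r*np.sin(d); prof.append(np.mean(g[(150-fx*k).astype(int),(150-fy*k).astype(int)]))
    prof=np.array(prof); i=np.argsort(prof)[:6]
    print('bar deg (darkest)',np.degrees(a[i]).round().astype(int),prof[i].round())
    if name: cv2.imwrite(name,im)
E
python3 - <<'E'
from h import *
state()
bar(cam('wrist'),.087,'pics/w4.png')
E
```

```text
t 8.9 fix mm [107.2 -19.5  68.1] Ffix [ 9.1 -4.1 -2.1] toolx in fix [-1.      0.0024] z [ 0.005 -0.002 -1.   ] gap 0.0004
bar deg (darkest) [ 90  88  84  86 162 164] [102. 103. 105. 106. 133. 135.]
```

View pics/w4.png

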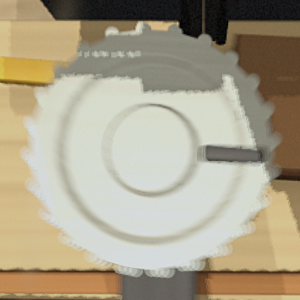

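The bar is now at fixture -y, so the wheel is at 450° and 270° remain. I'll roll a bit over half an orbit, then lift off and look again.

>>> apply_moves:
  deltas:
    - [[0, 13, 0], [0, 0, 0]]
    - [[0, 12, 0], [0, 0, 0]]
    - [[0, 13, 0], [0, 0, 0]]
    - [[2, 12, 0], [0, 0, 0]]
    - [[6, 11, 0], [0, 0, 0]]

```text
t: 9.45
tcp_pos: [0.593, 0.1269, 0.0672]
orientation: [-0.0, 0.087, 0.996, 0.0]
force: [1.2, 0.3, -0.5]
finger_gap: 0.0006
grasp_force: 0.0
```

>>> apply_moves:
  deltas:
    - [[9, 9, 0], [0, 0, 0]]
    - [[10, 6, 0], [0, 0, 0]]
    - [[13, 3, 0], [0, 0, 0]]
    - [[12, 0, 0], [0, 0, 0]]
    - [[13, 0, 0], [0, 0, 0]]

```text
t: 9.95
tcp_pos: [0.5386, 0.153, 0.0676]
orientation: [-0.0, 0.087, 0.996, 0.0]
force: [-0.7, -0.3, 0.0]
finger_gap: 0.0003
grasp_force: 0.0
```

>>> apply_moves:
  deltas:
    - [[12, -2, 0], [0, 0, 0]]
    - [[11, -5, 0], [0, 0, 0]]
    - [[9, -9, 0], [0, 0, 0]]
    - [[7, -10, 0], [0, 0, 0]]
    - [[3, -13, 0], [0, 0, 0]]

```text
t: 10.45
tcp_pos: [0.49, 0.1223, 0.0675]
orientation: [-0.001, 0.087, 0.996, 0.001]
force: [-8.2, 6.9, 3.4]
finger_gap: 0.0003
grasp_force: 3.8
```

>>> apply_moves:
  deltas:
    - [[6, -6, 0], [0, 0, 0]]
    - [[2, 0, -25], [0, 0, 0]]
    - [[0, 0, -25], [0, 0, 0]]
    - [[-38, 0, -10], [0, 0, 0]]
    - [[-38, 0, 0], [0, 0, 0]]

```text
t: 10.95
tcp_pos: [0.5596, 0.1043, 0.1302]
orientation: [0.002, 0.087, 0.996, 0.001]
force: [1.0, 0.4, 0.0]
finger_gap: 0.0005
grasp_force: 0.0
```

>>> apply_moves:
  deltas:
    - [[-30, 0, 0], [0, 0, 0]]
    - [[-14, 0, 0], [0, 0, 0]]
    - [[0, 0, 0], [0, 0, 0]]
    - [[0, 0, 0], [0, 0, 0]]
    - [[0, 0, 0], [0, 0, 0]]

```text
t: 11.45
tcp_pos: [0.6002, 0.0968, 0.1275]
orientation: [-0.0, 0.087, 0.996, 0.0]
force: [0.7, -0.7, 0.2]
finger_gap: 0.0004
grasp_force: 0.0
```

Run:
```python
from h import *
state()
bar(cam('wrist'),.087,'pics/w5.png')
```

```text
t 11.45 fix mm [107.3  15.6 127.5] Ffix [ 0.8 -0.6  0.2] toolx in fix [-1.e+00  3.e-04] z [-0.  0. -1.] gap 0.0004
bar deg (darkest) [158 160 164 162 156 166] [ 64.  69.  73.  73. 113. 114.]
```

View pics/w5.png

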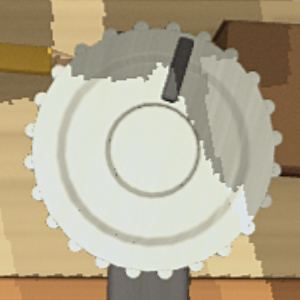

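The bar is at 160°, so the wheel is at 520° and 200° remain. The -x → -y → +x half of the orbit gave about 200° last time, so I'll repeat exactly that half and check.

>>> apply_moves:
  deltas:
    - [[40, 2, 0], [0, 0, 0]]
    - [[40, 2, 0], [0, 0, 0]]
    - [[42, 0, 0], [0, 0, 0]]
    - [[0, 0, 0], [0, 0, 0]]
    - [[0, 0, 30], [0, 0, 0]]

```text
t: 12.0
tcp_pos: [0.4829, 0.1236, 0.1008]
orientation: [0.003, 0.086, 0.996, 0.003]
force: [0.4, 0.0, -0.3]
finger_gap: 0.0005
grasp_force: 0.0
```

>>> apply_moves:
  deltas:
    - [[0, 0, 29], [0, 0, 0]]
    - [[0, 0, 0], [0, 0, 0]]
    - [[-5, 0, 0], [0, 0, 0]]
    - [[-6, 0, 0], [0, 0, 0]]
    - [[0, 0, 0], [0, 0, 0]]

```text
t: 12.5
tcp_pos: [0.4919, 0.1215, 0.0697]
orientation: [-0.001, 0.087, 0.996, 0.001]
force: [-9.6, 4.4, 5.7]
finger_gap: 0.0005
grasp_force: 5.3
```

Run:
```python
from h import *
state()
```

```text
t 12.5 fix mm [-3.6 21.1 69.7] Ffix [-10.3   2.7   5.7] toolx in fix [-1.e+00 -3.e-04] z [-0.002  0.002 -1.   ] gap 0.0005
```

>>> apply_moves:
  deltas:
    - [[0, -12, 0], [0, 0, 0]]
    - [[0, -13, 0], [0, 0, 0]]
    - [[0, -12, 0], [0, 0, 0]]
    - [[-3, -12, 0], [0, 0, 0]]
    - [[-5, -11, 0], [0, 0, 0]]

```text
t: 13.0
tcp_pos: [0.4897, 0.0592, 0.0696]
orientation: [-0.0, 0.087, 0.996, 0.0]
force: [-0.5, 0.1, -0.7]
finger_gap: 0.0002
grasp_force: 0.0
```

>>> apply_moves:
  deltas:
    - [[-9, -9, 0], [0, 0, 0]]
    - [[-11, -6, 0], [0, 0, 0]]
    - [[-12, -3, 0], [0, 0, 0]]
    - [[-12, -1, 0], [0, 0, 0]]
    - [[-13, 0, 0], [0, 0, 0]]

```text
t: 13.5
tcp_pos: [0.5443, 0.0307, 0.0689]
orientation: [0.001, 0.087, 0.996, 0.0]
force: [0.4, -0.1, 0.7]
finger_gap: 0.0003
grasp_force: 0.0
```

>>> apply_moves:
  deltas:
    - [[-12, 3, 0], [0, 0, 0]]
    - [[-11, 5, 0], [0, 0, 0]]
    - [[-9, 9, 0], [0, 0, 0]]
    - [[-7, 11, 0], [0, 0, 0]]
    - [[0, 0, 0], [0, 0, 0]]

```text
t: 14.0
tcp_pos: [0.5875, 0.0535, 0.0686]
orientation: [0.001, 0.086, 0.996, 0.0]
force: [3.0, 0.3, -0.5]
finger_gap: 0.0006
grasp_force: 1.1
```

Run:
```python
from h import *
state()
bar(cam('wrist'),.087,'pics/w6.png')
```

```text
t 14.0 fix mm [102.4 -29.3  68.6] Ffix [ 2.9  0.8 -0.5] toolx in fix [-1.     -0.0014] z [ 0.001  0.    -1.   ] gap 0.0006
bar deg (darkest) [308 136 138 134 168 140] [132. 135. 135. 135. 135. 135.]
```

View pics/w6.png

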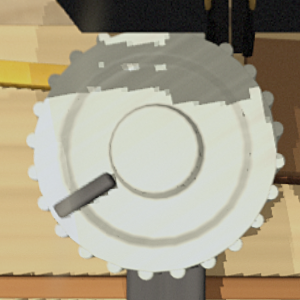

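The bar is 57° short of the strap, so the wheel is at 663°. One more +x side stroke of about 50 mm should finish it.

>>> apply_moves:
  deltas:
    - [[-2, 12, 0], [0, 0, 0]]
    - [[0, 13, 0], [0, 0, 0]]
    - [[0, 12, 0], [0, 0, 0]]
    - [[0, 12, 0], [0, 0, 0]]
    - [[0, 0, 0], [0, 0, 0]]

```text
t: 14.55
tcp_pos: [0.5981, 0.1021, 0.0694]
orientation: [0.002, 0.086, 0.996, 0.001]
force: [7.4, 2.5, -0.4]
finger_gap: 0.0004
grasp_force: 3.7
```

Run:
```python
from h import *
state()
bar(cam('wrist'),.09,'pics/w7.png')
im=cv2.imread('pics/w7.png'); h=cv2.cvtColor(im,cv2.COLOR_BGR2GRAY)
yy,xx=np.mgrid[:300,:300]; r=np.hypot(xx-153,yy-150); m=(r<118)&(r>55)&(h<125)&(yy>120)
n,l,s,c=cv2.connectedComponentsWithStats(m.astype(np.uint8))
for i in range(1,n):
    if s[i,4]>150: x,y=c[i]; print(s[i],np.degrees(np.arctan2(-(y-150)*1., 1e-9+0)).round(), 'wheel deg',(np.degrees(np.arctan2(153-x,150-y))-180)%360)
```

```text
t 14.55 fix mm [104.4  20.4  69.4] Ffix [ 6.9  3.8 -0.4] toolx in fix [-1.     -0.0015] z [ 0.004  0.002 -1.   ] gap 0.0004
bar deg (darkest) [ 10   8   2   4   6 200] [117. 118. 120. 125. 125. 126.]
[149 204  21  61 967] -90.0 wheel deg 4.042937581953879
```

The bar component (8×22 mm) lies at 4° past the strap, so the wheel is at about 724° (12.6 rad), within tolerance. I'll back off, lift, and go to the open end of the lane.

>>> apply_moves:
  deltas:
    - [[-6, 0, 0], [0, 0, 0]]
    - [[-10, 0, 0], [0, 0, 0]]
    - [[0, 0, -30], [0, 0, 0]]
    - [[0, 0, -35], [0, 0, 0]]
    - [[20, 15, 0], [0, 0, 0]]

```text
t: 15.1
tcp_pos: [0.599, 0.1119, 0.1381]
orientation: [0.003, 0.09, 0.996, 0.0]
force: [0.3, -0.5, 0.0]
finger_gap: 0.0004
grasp_force: 0.0
```

>>> apply_moves:
  deltas:
    - [[36, 21, 0], [0, 0, 0]]
    - [[36, 21, 0], [0, 0, 0]]
    - [[36, 21, 0], [0, 0, 0]]
    - [[36, 21, 0], [0, 0, 0]]
    - [[5, 10, 0], [0, 0, 0]]

```text
t: 15.6
tcp_pos: [0.4613, 0.2365, 0.1334]
orientation: [-0.001, 0.085, 0.996, 0.0]
force: [0.6, -0.5, -0.3]
finger_gap: 0.0003
grasp_force: 0.0
```

>>> apply_moves:
  deltas:
    - [[0, 0, 0], [0, 0, 0]]
    - [[0, 0, 0], [0, 0, 0]]
    - [[0, 0, 0], [0, 0, 0]]
    - [[0, 0, 0], [0, 0, 0]]
    - [[0, 0, 0], [0, 0, 0]]

```text
t: 16.1
tcp_pos: [0.4653, 0.2327, 0.1334]
orientation: [-0.0, 0.088, 0.996, -0.0]
force: [0.4, -0.6, -0.2]
finger_gap: 0.0003
grasp_force: 0.0
```

Run:
```python
from h import *
state()
```

```text
t 16.1 fix mm [-49.1 126.  133.4] Ffix [ 0.5 -0.5 -0.2] toolx in fix [-1.     0.002] z [-0. -0. -1.] gap 0.0003
```

>>> apply_moves:
  deltas:
    - [[1, 0, 30], [0, 0, 0]]
    - [[0, 0, 35], [0, 0, 0]]
    - [[0, 0, 30], [0, 0, 0]]
    - [[0, 0, 9], [0, 0, 0]]
    - [[0, 0, 0], [0, 0, 0]]

```text
t: 16.6
tcp_pos: [0.4633, 0.233, 0.0288]
orientation: [-0.001, 0.088, 0.996, -0.001]
force: [-0.6, 0.4, 0.1]
finger_gap: 0.0005
grasp_force: 0.0
```

>>> apply_moves:
  deltas:
    - [[0, -6, 0], [0, 0, 0]]
    - [[0, -6, 0], [0, 0, 0]]
    - [[0, -6, 0], [0, 0, 0]]
    - [[0, -5, 0], [0, 0, 0]]
    - [[0, -5, 0], [0, 0, 0]]

```text
t: 17.1
tcp_pos: [0.4593, 0.2063, 0.0303]
orientation: [0.001, 0.087, 0.996, 0.001]
force: [0.6, 2.2, 1.8]
finger_gap: 0.0003
grasp_force: 1.1
```

>>> apply_moves:
  deltas:
    - [[0, -5, 0], [0, 0, 0]]
    - [[0, -5, 0], [0, 0, 0]]
    - [[0, -5, 0], [0, 0, 0]]
    - [[0, -5, 0], [0, 0, 0]]
    - [[0, -5, 0], [0, 0, 0]]

```text
t: 17.6
tcp_pos: [0.4544, 0.1811, 0.0295]
orientation: [-0.0, 0.087, 0.996, 0.0]
force: [1.0, 2.7, 2.1]
finger_gap: 0.0003
grasp_force: 1.2
```

Run:
```python
from h import *
state()
```

```text
t 17.6 fix mm [-50.9  73.3  29.5] Ffix [0.5 2.9 2.1] toolx in fix [-1.e+00  5.e-04] z [-0.  0. -1.] gap 0.0003
```

>>> apply_moves:
  deltas:
    - [[0, -4, 0], [0, 0, 0]]
    - [[0, -4, 0], [0, 0, 0]]
    - [[0, -4, 0], [0, 0, 0]]
    - [[0, -4, 0], [0, 0, 0]]
    - [[0, -2, 0], [0, 0, 0]]

```text
t: 18.1
tcp_pos: [0.4513, 0.1633, 0.0295]
orientation: [-0.0, 0.087, 0.996, -0.0]
force: [0.6, 1.9, 1.7]
finger_gap: 0.0002
grasp_force: 1.0
```

>>> apply_moves:
  deltas:
    - [[0, -1, 0], [0, 0, 0]]
    - [[0, -1, 0], [0, 0, 0]]
    - [[0, -1, 0], [0, 0, 0]]
    - [[0, -1, 0], [0, 0, 0]]
    - [[0, -1, 0], [0, 0, 0]]

```text
t: 18.6
tcp_pos: [0.4505, 0.1588, 0.0295]
orientation: [-0.0, 0.087, 0.996, 0.0]
force: [0.8, 1.9, 1.0]
finger_gap: 0.0004
grasp_force: 0.8
```

Run:
```python
from h import *
state()
```

```text
t 18.6 fix mm [-50.9  50.6  29.5] Ffix [0.4 2.  1. ] toolx in fix [-1.e+00  4.e-04] z [-0.  0. -1.] gap 0.0004
```

>>> apply_moves:
  deltas:
    - [[0, -1, 0], [0, 0, 0]]
    - [[0, -1, 0], [0, 0, 0]]
    - [[0, -1, 0], [0, 0, 0]]
    - [[0, -1, 0], [0, 0, 0]]
    - [[0, 0, 0], [0, 0, 0]]

```text
t: 19.1
tcp_pos: [0.4497, 0.1546, 0.0295]
orientation: [-0.0, 0.087, 0.996, -0.0]
force: [0.8, 0.0, 0.1]
finger_gap: 0.0002
grasp_force: 0.2
```

>>> apply_moves:
  deltas:
    - [[0, -1, 0], [0, 0, 0]]
    - [[0, -1, 0], [0, 0, 0]]
    - [[0, -1, 0], [0, 0, 0]]
    - [[0, 0, 0], [0, 0, 0]]
    - [[0, 0, 0], [0, 0, 0]]

```text
t: 19.6
tcp_pos: [0.4499, 0.1531, 0.0299]
orientation: [0.001, 0.087, 0.996, 0.001]
force: [2.1, 4.9, -0.9]
finger_gap: 0.0005
grasp_force: 2.9
```

Run:
```python
from h import *
state()
```

```text
t 19.6 fix mm [-50.5  44.9  29.9] Ffix [ 1.2  5.2 -0.9] toolx in fix [-1.e+00 -1.e-04] z [ 0.001  0.002 -1.   ] gap 0.0005
```

Force is rising while the motion stalls, so the timber is at the stop. I'll press 2 mm more to confirm, then retreat along +y and up.

>>> apply_moves:
  deltas:
    - [[0, -1, 0], [0, 0, 0]]
    - [[0, -1, 0], [0, 0, 0]]
    - [[0, 0, 0], [0, 0, 0]]
    - [[0, 0, 0], [0, 0, 0]]
    - [[0, 0, 0], [0, 0, 0]]

```text
t: 20.1
tcp_pos: [0.45, 0.153, 0.0304]
orientation: [0.001, 0.086, 0.996, 0.002]
force: [2.7, 12.2, -0.1]
finger_gap: 0.0009
grasp_force: 6.1
```

>>> apply_moves:
  deltas:
    - [[0, 4, 0], [0, 0, 0]]
    - [[0, 15, 0], [0, 0, 0]]
    - [[0, 30, 0], [0, 0, 0]]
    - [[0, 30, -10], [0, 0, 0]]
    - [[0, 20, -30], [0, 0, 0]]

```text
t: 20.6
tcp_pos: [0.4643, 0.2491, 0.0676]
orientation: [-0.002, 0.086, 0.996, -0.002]
force: [0.3, 1.2, 0.8]
finger_gap: 0.0003
grasp_force: 0.0
```

>>> apply_moves:
  deltas:
    - [[0, 40, -25], [0, 0, 0]]
    - [[0, 40, -25], [0, 0, 0]]
    - [[0, 40, -25], [0, 0, 0]]
    - [[0, 30, 0], [0, 0, 0]]
    - [[0, 0, 0], [0, 0, 0]]

```text
t: 21.1
tcp_pos: [0.4908, 0.4008, 0.1443]
orientation: [-0.0, 0.085, 0.996, 0.001]
force: [-1.1, 0.3, -0.5]
finger_gap: 0.0008
grasp_force: 0.0
```

>>> apply_moves:
  deltas:
    - [[0, 30, -20], [0, 0, 0]]
    - [[0, 40, -20], [0, 0, 0]]
    - [[0, 30, 0], [0, 0, 0]]
    - [[0, 0, 0], [0, 0, 0]]
    - [[0, 0, 0], [0, 0, 0]]

```text
t: 21.6
tcp_pos: [0.5093, 0.4935, 0.1832]
orientation: [-0.0, 0.087, 0.996, -0.001]
force: [0.4, -0.8, 0.1]
finger_gap: 0.0003
grasp_force: 0.0
```

Run:
```python
from h import *
state()
c=cam('top'); cv2.imwrite('pics/end.png',cv2.resize(c['color'][140:245,225:350],None,fx=5.5,fy=5.5,interpolation=cv2.INTER_CUBIC))
```

```text
t 21.6 fix mm [-51.  390.5 183.2] Ffix [ 0.5 -0.7  0.1] toolx in fix [-1.e+00  2.e-04] z [-0.001 -0.002 -1.   ] gap 0.0003
```

View pics/end.png

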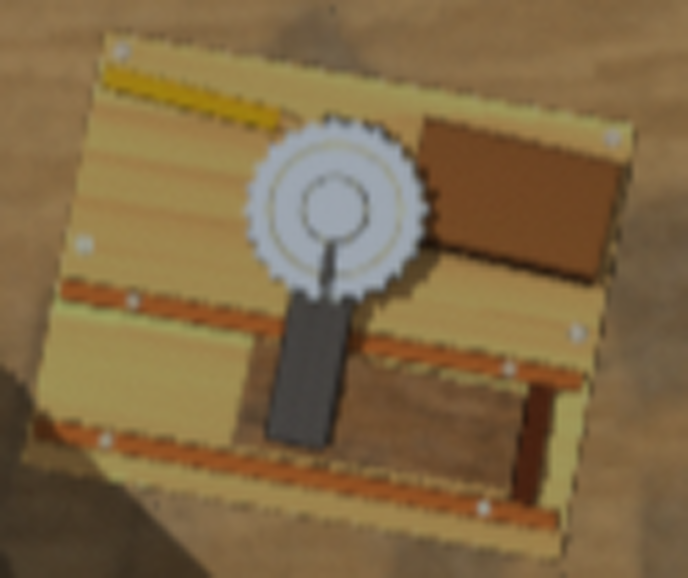

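The end picture shows the timber butted against the dark stop at (520,430). The bar at (327,270) points along the strap, and the pencil and sanding block have not moved. I'm handing in the job.

```bash
python3 -c "
from bench import arm
print(arm.close_job())"
```

```text
the job is handed in; nothing more can be done
None
```

I turned the clamp wheel two full turns anticlockwise (about 724° from the camera images, 4° past exact) and pushed the timber until it butted against the dark end stop. I then handed the job in at about 22 s; no verdict came back.

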